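# Power on the tester's supply box and latch its cover

## Task

Feel with a fingertip which way the toggle in the open supply box stands, and switch it on only if it is off: never switch it off. Then swing the cover shut, press it fully home so that its catch snaps, and tug it upwards by its handle, through its small slack until the catch takes the pull, to check that it holds; press it home again if it gives. Leave the cover caught, and the other things on the bench where they stand.

Things in the scene. Friction and masses are not known exactly. Their poses are not given: they have to be found in the camera images.
- power_box: Fixed white supply box, 180 (x) by 200 (y) by 70 mm high; origin under its centre, x away from the robot at yaw 0, z up. On its flat deck (z 70), in its frame, mm: the toggle; a steel catch block 30 x 12, 26 high at x 0, y -83; a black meter 60 x 40, 14 high at x -40, y 60; two black caps 20 wide, 14 high at x 55, y 45 and 78. The cover's hinge line is the deck's +y edge (y 100, z 70).
- toggle (a joint): Steel bat toggle, shaft 9 mm thick, 13 mm ball tip 36 mm from the pivot, which is at x 10, y -20, z 74 mm in the box's frame. It tilts along the box's x: 0 rad = off, leaning 0.3 rad to the box's -x; 0.6 = on, leaning 0.3 rad to +x. It snaps over centre, rests only at its two hard stops and starts at either. Pushing it over takes 3 N at the tip, 4 to 7 N lower down.
- toggle_tip (a point): Centre of the toggle's ball tip (38 mm above the deck; 21 mm apart along the box's x between off and on).
- cover (a joint): Blue metal hood 180 x 200 mm, 55 mm deep, hinged on the box's +y edge. 0 rad = fully shut (top 125 mm above the bench). It starts open at 1.65 to 1.95, standing at the +y side, its outer face towards +y. Stiff hinge: it stays at any angle; lifting it or swinging it takes 2 to 4 N near the handle.
- cover_catch (a point): Sprung roller on the steel catch block; the cover's free edge snaps past it. The cover meets it at about 0.075 rad (14 mm ajar), looking almost shut; pressing there with about 12 N near the handle snaps it home to 0. Once caught, an upward pull of 3 N on the handle lifts it freely by 3 mm (0.015 rad), then it resists; about 13 N springs it open again (past 0.045 rad).
- cover_handle (a point): Middle of the bar of the cover's bow handle: a round steel bar 12 mm thick, 70 mm long, running square to the hinge (along the box's y when shut), standing 34 mm (to its axis) off the cover's outer face, 150 mm from the hinge line and midway along it.
- core_a: Tall concrete test cylinder, 50 mm wide, 100 mm high, standing by the -y side of the box; origin under its centre. Leave alone.
- core_b: Short concrete test cylinder, 50 mm wide, 50 mm high, by the -y side of the box. Leave alone.
- tin: Open aluminium sample tin, 70 mm wide, 50 mm high, beyond the box. Leave alone.
- shear_ring: Steel ring, 80 mm wide, 20 mm high, beyond the box. Leave alone.
- brush: Brush lying between the box and the robot. Leave alone.
- scoop: Aluminium scoop, 220 mm long with its handle, 45 mm high, at the +y side of the box. Leave alone.
- wrench: Wrench lying at the -y side, beyond the cylinders. Leave alone.

How it is judged:
On the way, in this order (a step that is already met when the one before it is completed fails the run):
1. the toggle has been felt with a finger (more than 0.5 N) while the cover is open (contact force between the fingers and toggle above 0.5 N and value of joint cover above 1 rad), for 0.05 s.
2. the toggle is on and the cover is pressed fully home (value of joint toggle above 0.5 rad and value of joint cover below 0.006 rad), for 0.1 s.
3. the fingers lift the cover through its free play and the catch holds it (value of joint cover between 0.008 and 0.035 rad and contact force between the fingers and cover above 1 N), for 0.2 s.
At the end, for the whole second after the job is handed in: The toggle is on (above 0.5 rad), the cover is at rest and held by its catch (below 0.035 rad), and the seven other loose things are within 30 mm of where they started (value of joint toggle above 0.5 rad and value of joint cover below 0.035 rad and velocity of joint cover below 0.05 rad/s and distance of each of core_a, core_b, tin, shear_ring, brush, scoop, wrench from where it was at the start of the episode below 0.03 m); the robot touches nothing.
It fails at once if a toggle found on is switched off (distance of toggle_tip from where it was at the start of the episode above 0.013 m and value of joint toggle below 0.25 rad).
It fails at once if another thing on the bench is shifted by more than 30 mm (distance of any of core_a, core_b, tin, shear_ring, brush, scoop, wrench from where it was at the start of the episode above 0.03 m).
It also fails if it takes over 67 s, if anything falls off the work surface, if the arm or the gripper's body presses on something with over 40 N, if the wrist force passes 120 N, or if a joint passes its speed limit or range.

## Robot

A 6-joint arm with a two-finger parallel gripper is mounted at the origin on the work surface. World frame = base frame: x ahead of the robot, y to its left, z up, the work surface at z = 0. Lengths are in m, angles in rad, forces in N, time in s.
With the tool pointing down it reaches from about 0.4 to 0.825 m from the base axis. Payload 7 kg.
Tool frame: the origin (TCP) lies midway between the tips of the shut fingers; the grasp point (between the pads) lies 19 mm behind it; z points along the fingers, y is the line along which they close (so a half turn about z gives the same grasp; the last joint's range is limited). The gripper opens to 88 mm and grips with 3 to 60 N. Pads are 19 mm wide; open, the fingers measure 130 mm over their backs; the gripper's body (78 mm by 193 mm) begins 47 mm behind the grasp point.
Start: joints at [1.405, 0.359, 0.012, 0, -1.224, -0.288], TCP at [0.296, 0.607, 0.197] pointing down, gripper open.
Joint ranges: [-3.07, 3.07], [-1.43, 2.12], [-1.02, 1.25], [-3.03, 1.67], [-3.05, -0], [-3.03, 3.03]. Speed limits (rad/s): [2.39, 2.39, 3.01, 3.14, 3.14, 3.14].

## Interface

Orientations are given as [roll, pitch, yaw] about the fixed x, y, z axes, in that order (R = Rz(yaw) Ry(pitch) Rx(roll)).
In Python, from station import get_state, grab_frame, calibration, job_done, boxes_of, regions_of, spot_point gives the robot as it stands. The module is installed in compiled form; this text tells all that it offers.
- The arm moves only by the tool arm_command, never from a script. Its argument "commands" is a list of rows, each an object of numbers: "tx", "ty", "tz": the shift along the tool's x, y, z each as a share of 25 cm, from -1 to 1; "twist": the turn about the tool's z as a share of 180 degrees, from -1 to 1. A call has exactly 8 rows; each row is the pose to reach, as a shift and turn from the pose commanded when the call began, along the tool's axes at that moment, turning the shorter way round; what a row does not reach only later rows make up. A row lasts 1/12 s, in which the tool goes at most 41.7 mm and 7.16 degrees, less where a joint would pass 70% of its speed; a pose out of reach is approached as far as the arm can. A call with a number of a shift or a turn outside -1 to 1 is refused whole. A call with a gripper value outside its range is refused whole. "claw" is the opening, from 0 (shut) to 1 (fully open), set as the call begins (left out, the last holds). The fingers move at their own pace and stop on an object; "grip_force" is the grip in N (left out, the last holds). Time passes only in rows, so rows that repeat a pose let the fingers close, or fill a call up. It gives the time, the measured TCP pose, the force, the opening and the grip force at its end, in the units of the state.
- get_state(): the state, without advancing time (a new reading comes with each control period).
- grab_frame(name): name is "scene" or "top" or "wrist"; returns the picture (480x640x3 uint8, red, green, blue); there is no depth.
- calibration(name): a dict with "camera_matrix" (3x3 intrinsics, pixels), "extrinsics" (4x4, takes a point from camera to world coordinates). Camera axes: x right, y down, z forward; pixel columns grow to the right and rows downward; lengths in m; the calibration is good to about 2 mm. A picture is of the moment at which its call begins: read the wrist's pose just before it. calibration takes no time and is no camera call; for the wrist camera it gives the pose at the moment of the call.
- job_done(): hands the job in; it is judged then, once.
Trained networks look in the newest picture that a camera, given by its name, has taken for a name from the list of things; names that differ only in an ending like _2 or _b are one class to them, and where a whole thing is asked for, a point or a joint stands for the part that bears it (a point fixed in the world has none). Each returns a list of dicts, best first, with "score" (0 to 1); they miss things now and then, are a little off and sometimes report something else, mostly with a low value. They report only what shows in the picture. A call takes as long as a camera call.
- boxes_of(query, camera): "rect" ([left, top, right, bottom] in pixels, round what is visible of it).
- regions_of(query, camera): "region" (480x640 bool, what is visible of it) and "rect" ([left, top, right, bottom] in pixels, round what is visible of it).
- spot_point(query, camera): "uv" ([column, row] in pixels: a listed point, or the origin of a listed thing).
The state is a dict: "t": time; "q": joint angles; "qd": joint speeds; "joint_efforts": joint torques, N m; "eef_pos": TCP position; "ee_rot": TCP orientation; "force": force on the tool from outside, world axes, zero at the start; "moment": the same for the moment, N m; "width": finger opening in m; "gripper_force": force on a finger pad.
Only numpy, scipy, OpenCV 4.12 (cv2) and the standard library are available. Lean on these libraries where they do the work, as an engineer would, in place of code of your own. Each camera call takes 0.05 s, during which the arm holds its last target. There are 200 camera calls.

## Working session

There is one attempt and no reset: what is moved stays moved. The work goes in short steps, Python scripts to look and compute and a tool call to move; the robot and the scene stay as the last step left them, time stands still between calls to the robot, and variables do not carry over. Pictures are saved under pics/ and viewed, at most 10 in all, crops included, and the job is handed in when it is done.

Besides the shell and the picture viewer there is one more tool, called after "Call:" by a JSON object that holds its "api" and its "payload". arm_command: Moves the arm, as the interface text tells. Shift numbers are shares of 25 cm and turn numbers shares of 180 degrees, none past 1 either way. Its arguments: {"type":"object","properties":{"commands":{"type":"array"},"claw":{"type":"number"},"grip_force":{"type":"number"}},"required":["commands"]}

```bash
mkdir -p pics; cat > h.py <<'E'
import numpy as np, cv2
from station import *
def snap(cam,name):
    im=grab_frame(cam); cv2.imwrite(f'pics/{name}.png',cv2.cvtColor(im,cv2.COLOR_RGB2BGR)); return im
def proj(cam,P):
    c=calibration(cam); T=np.linalg.inv(np.array(c['extrinsics'])); K=np.array(c['camera_matrix'])
    p=(T[:3,:3]@np.atleast_2d(P).T).T+T[:3,3]; p=p@K.T; return p[:,:2]/p[:,2:]
def atz(cam,uv,z):
    c=calibration(cam); T=np.array(c['extrinsics']); K=np.array(c['camera_matrix'])
    d=T[:3,:3]@np.linalg.solve(K,[uv[0],uv[1],1]); o=T[:3,3]; return o+d*(z-o[2])/d[2]
E
python3 - <<'E'
from h import *
s=get_state(); print(s)
for cam in ['top','scene']:
    snap(cam,cam+'0'); c=calibration(cam); print(cam,np.round(c['extrinsics'],3).tolist(),np.round(c['camera_matrix'],0).tolist())
    for q in ['power_box','toggle_tip','cover_handle','cover_catch']:
        print(q,[(np.round(r['uv'],1).tolist(),round(r['score'],2)) for r in spot_point(q,cam)[:2]])
E
```

```text
{'t': 0.0, 'q': array([ 1.40509139e+00,  3.59409580e-01,  1.10760462e-02, -3.54047914e-04,
       -1.22412525e+00, -2.88084880e-01]), 'qd': array([ 0.0001506 , -0.00149012,  0.00101121,  0.00041971, -0.00122768,
        0.00058201]), 'joint_efforts': array([-7.61769461e-04, -5.82721603e+01,  2.93061626e+01,  6.99701920e+00,
        6.94390954e-03, -1.63977584e-04]), 'eef_pos': array([0.29570292, 0.60618079, 0.19641485]), 'ee_rot': array([ 3.13990413e+00, -1.53267451e-04, -4.53910254e-01]), 'force': array([ 0.36517488, -0.44726808, -0.07010036]), 'moment': array([-0.0200377 , -0.01411196, -0.06578256]), 'gripper_force': 0.0, 'width': 0.08784196568289623}
top [[-0.024, -0.995, 0.1, 0.397], [-1.0, 0.025, 0.007, -0.033], [-0.009, -0.1, -0.995, 1.554], [0.0, 0.0, 0.0, 1.0]] [[615.0, 0.0, 329.0], [0.0, 615.0, 235.0], [0.0, 0.0, 1.0]]
power_box [([347.7, 246.6], 0.67)]
toggle_tip [([244.0, 245.7], 0.61), ([353.9, 244.6], 0.56)]
cover_handle [([243.3, 245.9], 0.63)]
cover_catch [([387.6, 246.1], 0.88), ([241.7, 245.2], 0.33)]
scene [[-0.269, 0.641, -0.719, 1.582], [0.963, 0.172, -0.207, 0.281], [-0.009, -0.748, -0.663, 1.101], [0.0, 0.0, 0.0, 1.0]] [[623.0, 0.0, 325.0], [0.0, 623.0, 230.0], [0.0, 0.0, 1.0]]
power_box [([310.5, 260.9], 0.92)]
toggle_tip [([303.2, 226.8], 0.5)]
cover_handle [([408.2, 225.6], 0.58)]
cover_catch []
```

View pics/top0.png

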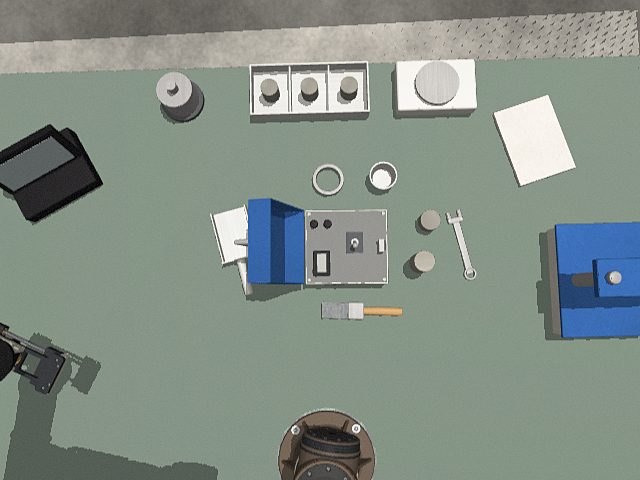

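View pics/scene0.png

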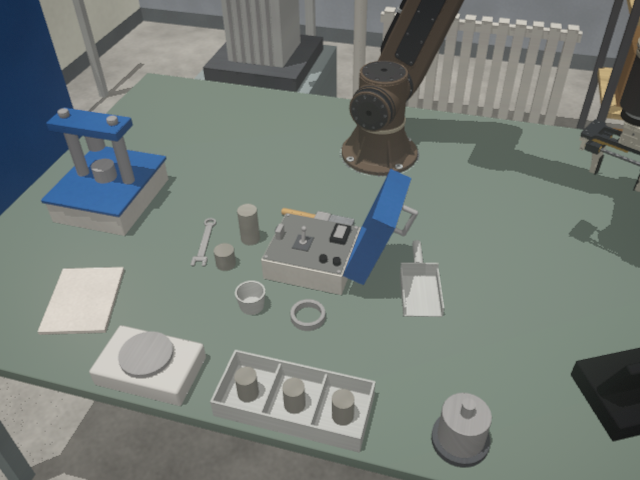

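The top view shows the box deck at about (305–387, 210–284), yaw near 0, with the cover open on the left and its handle near (242,243). The toggle is at (354,244). The scene view agrees: toggle at (303,235), handle at (408,218). Next I'll fit the box pose, the cover angle and the likely toggle state.

```bash
cat >> h.py <<'E'
def b2w(box,p):
    x,y,a=box; p=np.atleast_2d(p).astype(float); c,s=np.cos(a),np.sin(a)
    return np.c_[x+c*p[:,0]-s*p[:,1], y+s*p[:,0]+c*p[:,1], p[:,2]]
def handle(th): # box frame
    r,h=.15,.089 # along cover, above hinge plane when shut
    return [0,.1-r*np.cos(th)-(-h)*np.sin(th)*-1*-1 if 0 else .1-r*np.cos(th)+h*np.sin(th), .07+r*np.sin(th)+h*np.cos(th)]
def tip(t): return [.01+.036*np.sin(t-.3),-.02,.074+.036*np.cos(t-.3)]
E
python3 - <<'E'
from h import *
from scipy.optimize import least_squares
im=cv2.imread('pics/top0.png'); 
crop=cv2.resize(im[195:300,235:400],None,fx=4,fy=4,interpolation=cv2.INTER_CUBIC)
# deck outline: largest min-area rect of light grey non-blue
g=im.astype(int); m=((abs(g[...,0]-g[...,2])<18)&(abs(g[...,1]-g[...,2])<14)&(g[...,1]>95)).astype(np.uint8); m[:, :303]=0; m[:200]=0;m[295:]=0;m[:,395:]=0
m=cv2.morphologyEx(m,cv2.MORPH_CLOSE,np.ones((15,15)))
n,l,st,_=cv2.connectedComponentsWithStats(m); k=1+np.argmax(st[1:,4]); pts=np.argwhere(l==k)[:,::-1].astype(np.float32)
r=cv2.minAreaRect(pts); print(r, st[k]); 
c=atz('top',r[0],.07); print('centre',c)
P=cv2.boxPoints(r); print([np.round(atz('top',p,.07)[:2],4).tolist() for p in P])
box=np.array([c[0],c[1],0.])
def f(th): return np.r_[(proj('top',b2w(box,handle(th[0])))[0]-[243.3,245.9]),(proj('scene',b2w(box,handle(th[0])))[0]-[408.2,225.6])]
s=least_squares(f,[1.8]); print('cover',s.x,s.fun)
for t,col in ((0,(0,0,255)),(.6,(0,255,0))):
    for cam in('top','scene'): print(t,cam,proj(cam,b2w(box,tip(t))))
    p=proj('top',b2w(box,tip(t)))[0]; cv2.circle(crop,tuple(((p-[235,195])*4+2).astype(int).tolist()),3,col,1)
sc=cv2.imread('pics/scene0.png'); c2=cv2.resize(sc[200:300,255:420],None,fx=4,fy=4,interpolation=cv2.INTER_CUBIC)
for t,col in ((0,(0,0,255)),(.6,(0,255,0))):
    p=proj('scene',b2w(box,tip(t)))[0]; cv2.circle(c2,tuple(((p-[255,200])*4+2).astype(int).tolist()),3,col,1)
cv2.imwrite('pics/c1.png',cv2.resize(np.vstack([crop[:,:],cv2.copyMakeBorder(c2,0,0,0,0,cv2.BORDER_CONSTANT)]),None,fx=.73,fy=.73))
E
```

```text
((348.5, 247.0), (94.0, 91.0), 90.0) [ 303  200   92   95 8418]
centre [ 0.51637802 -0.06826792  0.07      ]
[[0.6341, 0.0396], [0.6284, -0.1821], [0.4006, -0.1743], [0.4059, 0.044]]
cover [1.94984069] [ 0.3461012  -0.11044654  0.28301541  0.03732735]
0 top [[357.34822471 245.75112865]]
0 scene [[300.10667754 228.46250166]]
0.6 top [[357.09214914 236.76674137]]
0.6 scene [[297.44919891 234.16071911]]
```

View pics/c1.png

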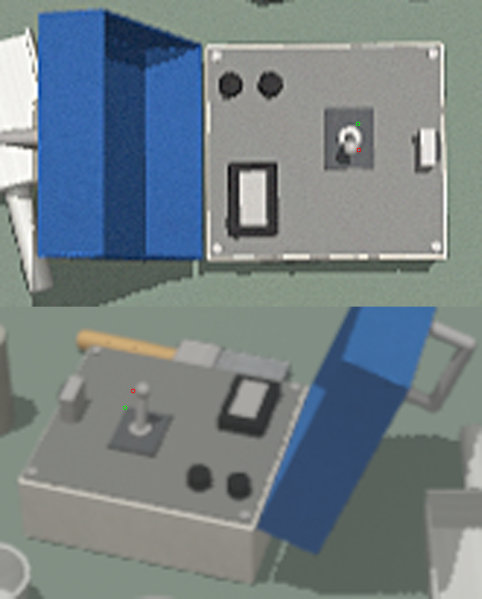

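The crop shows the deck corners, but my colour mask was off. I'll refit from the corners I can see.

```bash
python3 - <<'E'
from h import *
from scipy.optimize import least_squares
ob=[('top',(305.9,210.1),[.09,.1,.07]),('top',(386.4,209.4),[.09,-.1,.07]),('top',(387.7,283.7),[-.09,-.1,.07]),('top',(305.5,284.4),[-.09,.1,.07]),
('scene',(261.8,259.6),[.09,-.1,.07]),('scene',(343.4,275.7),[.09,.1,.07]),('scene',(289.2,214.8),[-.09,-.1,.07])]
f=lambda b:np.concatenate([proj(c,b2w(b,p))[0]-uv for c,uv,p in ob])
s=least_squares(f,[.52,-.06,0]); b=s.x; print('box',b,s.fun.round(1)); 
for t in(0,.6): print(t,proj('top',b2w(b,tip(t))),proj('scene',b2w(b,tip(t))))
h=lambda th:np.r_[proj('top',b2w(b,handle(th[0])))[0]-[243.3,245.9],proj('scene',b2w(b,handle(th[0])))[0]-[408.2,225.6]]
r=least_squares(h,[1.8]); print(r.x,r.fun,b2w(b,handle(r.x[0])),b2w(b,handle(0)))
print(b2w(b,tip(0)),b2w(b,tip(.6)))
for n in ['core_a','core_b']:print(n,[(atz('top',q['uv'],0)) for q in spot_point(n,'top')[:2]])
E
```

```text
box [ 0.51669899 -0.0590239  -0.01756882] [-2.6  0.3 -0.9  0.4 -1.1  0.3 -2.1  0.1 -1.4 -0.2 -1.7  0.5 -3.7 -2.3]
0 [[353.41982294 245.86032102]] [[303.78384857 229.11405079]]
0.6 [[353.32794204 236.87361457]] [[301.01139753 234.79813165]]
[1.88364375] [-1.09584485 -2.36904131  1.0897674  -1.57746569] [[0.52075446 0.17178588 0.18532771]] [[ 0.51582059 -0.10901618  0.159     ]]
[[ 0.515709   -0.07900959  0.10839211]] [[ 0.53698317 -0.07938339  0.10839211]]
core_a [array([ 0.57079467, -0.28096734,  0.        ]), array([ 0.4861654, -0.2490386,  0.       ])]
core_b [array([ 0.57079467, -0.28096734,  0.        ]), array([ 0.4861654, -0.2490386,  0.       ])]
```

The scene view suggests the toggle is off, since its tip lies close to the off prediction; the fingertip will settle it. I'll feel from the -x side pushing +x, because that direction can never switch it off. First, raise the arm, shut the fingers and turn to yaw 0.

Call:
{"api": "arm_command", "payload": {"commands": [{"tz": -0.15,"twist": -0.03},{"tz": -0.3,"twist": -0.06},{"tz": -0.45,"ty": 0.1,"twist": -0.1},{"tz": -0.55,"ty": 0.2,"twist": -0.13},{"tz": -0.6,"ty": 0.35,"twist": -0.1445},{"tz": -0.6,"ty": 0.5,"twist": -0.1445},{"tz": -0.6,"ty": 0.6,"twist": -0.1445},{"tz": -0.6,"ty": 0.6,"twist": -0.1445}], "claw": 0, "grip_force": 20}}

```text
invalid input
```

Call:
{"api": "arm_command", "payload": {"commands": [{"tx": 0,"ty": 0,"tz": -0.15,"twist": -0.03},{"tx": 0,"ty": 0,"tz": -0.3,"twist": -0.06},{"tx": 0,"ty": 0.1,"tz": -0.45,"twist": -0.1},{"tx": 0,"ty": 0.2,"tz": -0.55,"twist": -0.13},{"tx": 0,"ty": 0.35,"tz": -0.6,"twist": -0.1445},{"tx": 0,"ty": 0.5,"tz": -0.6,"twist": -0.1445},{"tx": 0,"ty": 0.6,"tz": -0.6,"twist": -0.1445},{"tx": 0,"ty": 0.6,"tz": -0.6,"twist": -0.1445}], "claw": 0, "grip_force": 20}}

```text
t: 1.27
eef_pos: [0.2289, 0.4685, 0.3499]
ee_rot: [-3.137, 0.0, 0.001]
force: [0.5, 0.6, -0.1]
width: 0.0405
gripper_force: 0.0
```

Call:
{"api": "arm_command", "payload": {"commands": [{"tx": 0.1,"ty": 0.13,"tz": 0,"twist": 0},{"tx": 0.2,"ty": 0.26,"tz": 0,"twist": 0},{"tx": 0.3,"ty": 0.39,"tz": 0,"twist": 0},{"tx": 0.4,"ty": 0.52,"tz": 0,"twist": 0},{"tx": 0.5,"ty": 0.65,"tz": 0,"twist": 0},{"tx": 0.6,"ty": 0.78,"tz": 0,"twist": 0},{"tx": 0.7,"ty": 0.9,"tz": 0,"twist": 0},{"tx": 0.8,"ty": 1,"tz": 0,"twist": 0}], "claw": 0}}

```text
t: 1.93
eef_pos: [0.431, 0.2197, 0.348]
ee_rot: [-3.141, -0.001, 0.0]
force: [0.2, 1.1, -0.0]
width: 0.0003
gripper_force: 0.0
```

Call:
{"api": "arm_command", "payload": {"commands": [{"tx": 0.0,"ty": 0.15,"tz": 0,"twist": 0},{"tx": 0.0,"ty": 0.3,"tz": 0,"twist": 0},{"tx": 0.0,"ty": 0.45,"tz": 0,"twist": 0},{"tx": 0.0,"ty": 0.6,"tz": 0,"twist": 0},{"tx": 0.0,"ty": 0.75,"tz": 0,"twist": 0},{"tx": 0.0,"ty": 0.9,"tz": 0,"twist": 0},{"tx": 0.0,"ty": 1,"tz": 0,"twist": 0},{"tx": 0.0,"ty": 1,"tz": 0,"twist": 0}], "claw": 0}}

```text
t: 2.6
eef_pos: [0.4298, -0.0316, 0.3478]
ee_rot: [3.141, -0.001, -0.003]
force: [-0.1, -0.2, -0.3]
width: 0.0007
gripper_force: 0.0
```

```bash
python3 - <<'E'
from h import *
s=get_state();print(s['eef_pos'],s['ee_rot'],s['force'],s['width'])
b=(.5167,-.060,-.0176)
im=cv2.cvtColor(grab_frame('wrist'),cv2.COLOR_RGB2BGR)
for t,c in((0,(0,0,255)),(.6,(0,255,0))):
    p=proj('wrist',b2w(b,tip(t)))[0];print(p);cv2.circle(im,tuple(p.astype(int).tolist()),4,c,1)
for q in ([.09,.1,.07],[.09,-.1,.07],[-.09,-.1,.07],[-.09,.1,.07],[.01,-.02,.074]):
    p=proj('wrist',b2w(b,q))[0];cv2.circle(im,tuple(p.astype(int).tolist()),4,(255,0,255),1)
cv2.imwrite('pics/w1.png',im); print([(r['uv'],r['score']) for r in spot_point('toggle_tip','wrist')])
E
```

```text
[ 0.42984995 -0.03158223  0.34778231] [ 3.14115279e+00 -6.13271083e-04 -3.23090006e-03] [-0.07874918 -0.15574684 -0.34184064] 0.0006577582671771815
[360.47069416 129.31626601]
[361.35998744 110.44543728]
[([361.1, 131.0], 0.7)]
```

View pics/w1.png

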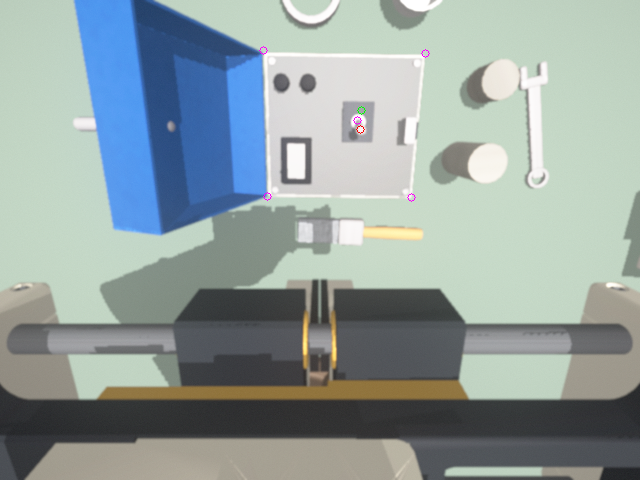

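Every deck landmark falls within 4 px of the prediction. The spotter puts the tip at (361,131), on the off side. Now descend on the -x side of the toggle.

Call:
{"api": "arm_command", "payload": {"commands": [{"tx": 0.06,"ty": 0.06,"tz": 0.12,"twist": 0},{"tx": 0.12,"ty": 0.13,"tz": 0.25,"twist": 0},{"tx": 0.14,"ty": 0.19,"tz": 0.4,"twist": 0},{"tx": 0.14,"ty": 0.19,"tz": 0.55,"twist": 0},{"tx": 0.14,"ty": 0.19,"tz": 0.7,"twist": 0},{"tx": 0.14,"ty": 0.19,"tz": 0.85,"twist": 0},{"tx": 0.14,"ty": 0.19,"tz": 0.95,"twist": 0},{"tx": 0.14,"ty": 0.19,"tz": 1,"twist": 0}]}}

```text
t: 3.37
eef_pos: [0.4632, -0.0748, 0.0937]
ee_rot: [3.141, 0.005, 0.001]
force: [-0.1, 0.1, -0.2]
width: 0.0004
gripper_force: 0.0
```

Call:
{"api": "arm_command", "payload": {"commands": [{"tx": 0.01,"ty": 0,"tz": 0,"twist": 0},{"tx": 0.02,"ty": 0,"tz": 0,"twist": 0},{"tx": 0.03,"ty": 0,"tz": 0,"twist": 0},{"tx": 0.04,"ty": 0,"tz": 0,"twist": 0},{"tx": 0.05,"ty": 0,"tz": 0,"twist": 0},{"tx": 0.06,"ty": 0,"tz": 0,"twist": 0},{"tx": 0.07,"ty": 0,"tz": 0,"twist": 0},{"tx": 0.08,"ty": 0,"tz": 0,"twist": 0}]}}

```text
t: 4.03
eef_pos: [0.4857, -0.0756, 0.0977]
ee_rot: [-3.141, -0.001, 0.0]
force: [-0.5, -0.5, 0.1]
width: 0.0008
gripper_force: 0.0
```

Call:
{"api": "arm_command", "payload": {"commands": [{"tx": 0.005,"ty": 0.01,"tz": 0,"twist": 0},{"tx": 0.01,"ty": 0.01,"tz": 0,"twist": 0},{"tx": 0.015,"ty": 0.01,"tz": 0,"twist": 0},{"tx": 0.02,"ty": 0.01,"tz": 0,"twist": 0},{"tx": 0.025,"ty": 0.01,"tz": 0,"twist": 0},{"tx": 0.03,"ty": 0.01,"tz": 0,"twist": 0},{"tx": 0.03,"ty": 0.01,"tz": 0,"twist": 0},{"tx": 0.03,"ty": 0.01,"tz": 0,"twist": 0}]}}

```text
t: 4.7
eef_pos: [0.4928, -0.0781, 0.0973]
ee_rot: [3.142, 0.0, 0.0]
force: [-0.8, 0.5, -0.6]
width: 0.0005
gripper_force: 0.0
```

Call:
{"api": "arm_command", "payload": {"commands": [{"tx": 0.005,"ty": 0,"tz": 0,"twist": 0},{"tx": 0.01,"ty": 0,"tz": 0,"twist": 0},{"tx": 0.015,"ty": 0,"tz": 0,"twist": 0},{"tx": 0.016,"ty": 0,"tz": 0,"twist": 0},{"tx": 0.016,"ty": 0,"tz": 0,"twist": 0},{"tx": 0.016,"ty": 0,"tz": 0,"twist": 0},{"tx": 0.016,"ty": 0,"tz": 0,"twist": 0},{"tx": 0.016,"ty": 0,"tz": 0,"twist": 0}]}}

```text
t: 5.37
eef_pos: [0.4967, -0.0781, 0.0973]
ee_rot: [-3.142, 0.0, 0.0]
force: [0.8, 0.4, -0.8]
width: 0.0003
gripper_force: 0.0
```

Call:
{"api": "arm_command", "payload": {"commands": [{"tx": 0.004,"ty": 0,"tz": 0,"twist": 0},{"tx": 0.008,"ty": 0,"tz": 0,"twist": 0},{"tx": 0.012,"ty": 0,"tz": 0,"twist": 0},{"tx": 0.016,"ty": 0,"tz": 0,"twist": 0},{"tx": 0.016,"ty": 0,"tz": 0,"twist": 0},{"tx": 0.016,"ty": 0,"tz": 0,"twist": 0},{"tx": 0.016,"ty": 0,"tz": 0,"twist": 0},{"tx": 0.016,"ty": 0,"tz": 0,"twist": 0}]}}

```text
t: 6.03
eef_pos: [0.5007, -0.0781, 0.0973]
ee_rot: [3.142, 0.0, 0.0]
force: [0.5, 0.5, -0.7]
width: 0.0006
gripper_force: 0.0
```

```bash
python3 - <<'E'
from h import *
print([get_state()['force'].round(1).tolist()])
im=cv2.cvtColor(grab_frame('wrist'),cv2.COLOR_RGB2BGR); cv2.imwrite('pics/w2.png',im); print([get_state()['force'].round(1).tolist()])
print([(r['uv'],r['score']) for r in spot_point('toggle_tip','wrist')],proj('wrist',b2w((.5145,-.06,-.0176),np.array([tip(0),tip(.6)]))))
E
```

```text
[[0.5, 0.5, -0.7]]
[[0.2, -0.5, 1.0]]
[([324.8, 257.9], 0.9)] [[322.5516629  261.45515126]
 [323.33953038 224.59864565]]
```

View pics/w2.png

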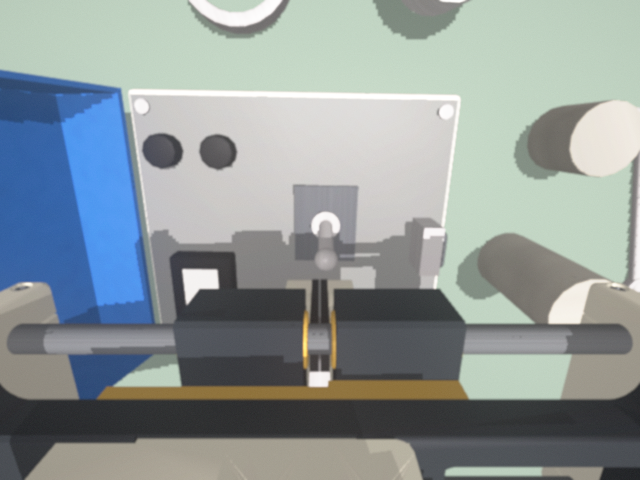

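The picture shows the ball tip at (325,258), leaning toward the robot, so the toggle is off. The fingers (near (318,280)) are just short of it. I'll go on until they touch.

Call:
{"api": "arm_command", "payload": {"commands": [{"tx": 0.004,"ty": 0,"tz": 0,"twist": 0},{"tx": 0.008,"ty": 0,"tz": 0,"twist": 0},{"tx": 0.012,"ty": 0,"tz": 0,"twist": 0},{"tx": 0.016,"ty": 0,"tz": 0,"twist": 0},{"tx": 0.02,"ty": 0,"tz": 0,"twist": 0},{"tx": 0.02,"ty": 0,"tz": 0,"twist": 0},{"tx": 0.02,"ty": 0,"tz": 0,"twist": 0},{"tx": 0.02,"ty": 0,"tz": 0,"twist": 0}]}}

```text
t: 6.8
eef_pos: [0.5057, -0.0781, 0.0973]
ee_rot: [-3.142, 0.0, 0.0]
force: [-0.1, 0.6, 0.0]
width: 0.0005
gripper_force: 0.0
```

Call:
{"api": "arm_command", "payload": {"commands": [{"tx": 0.004,"ty": 0,"tz": 0,"twist": 0},{"tx": 0.008,"ty": 0,"tz": 0,"twist": 0},{"tx": 0.012,"ty": 0,"tz": 0,"twist": 0},{"tx": 0.012,"ty": 0,"tz": 0,"twist": 0},{"tx": 0.012,"ty": 0,"tz": 0,"twist": 0},{"tx": 0.012,"ty": 0,"tz": 0,"twist": 0},{"tx": 0.012,"ty": 0,"tz": 0,"twist": 0},{"tx": 0.012,"ty": 0,"tz": 0,"twist": 0}]}}

```text
t: 7.47
eef_pos: [0.5087, -0.0781, 0.0974]
ee_rot: [3.142, -0.0, 0.0]
force: [0.2, -0.6, -0.4]
width: 0.0005
gripper_force: 0.0
```

```bash
python3 - <<'E'
from h import *
grab_frame('wrist'); print(get_state()['force'].round(1),[(r['uv'],r['score']) for r in spot_point('toggle_tip','wrist')],proj('wrist',b2w((.5145,-.06,-.0176),np.array([tip(0),tip(.6)]))))
E
```

```text
[0.4 0.1 1. ] [([327.2, 271.2], 0.92)] [[322.52575526 274.70235222]
 [323.30270936 238.77691874]]
```

Call:
{"api": "arm_command", "payload": {"commands": [{"tx": 0.004,"ty": 0,"tz": 0,"twist": 0},{"tx": 0.008,"ty": 0,"tz": 0,"twist": 0},{"tx": 0.012,"ty": 0,"tz": 0,"twist": 0},{"tx": 0.016,"ty": 0,"tz": 0,"twist": 0},{"tx": 0.016,"ty": 0,"tz": 0,"twist": 0},{"tx": 0.016,"ty": 0,"tz": 0,"twist": 0},{"tx": 0.016,"ty": 0,"tz": 0,"twist": 0},{"tx": 0.016,"ty": 0,"tz": 0,"twist": 0}]}}

```text
t: 8.23
eef_pos: [0.5127, -0.0781, 0.0974]
ee_rot: [-3.142, -0.0, 0.0]
force: [0.8, -0.5, -0.7]
width: 0.0008
gripper_force: 0.0
```

```bash
python3 - <<'E'
from h import *
snap('wrist','w3'); print(get_state()['force'].round(1),[(r['uv'],r['score']) for r in spot_point('toggle_tip','wrist')],proj('wrist',b2w((.5145,-.06,-.0176),np.array([tip(0),tip(.6)]))))
print(proj('wrist',get_state()['eef_pos']))
E
```

```text
[-0.6  0.6  0.3] [([325.0, 278.3], 0.92), ([340.2, 375.2], 0.47)] [[322.50529409 281.17330324]
 [323.2764372  245.69651879]]
[[319.2417409  274.72558621]]
```

View pics/w3.png

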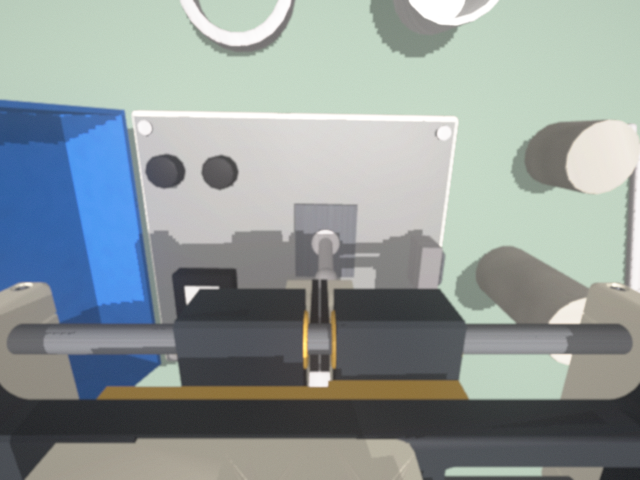

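The fingers now hide the ball at about row 278, and there is still no force. Carry on toward +x.

Call:
{"api": "arm_command", "payload": {"commands": [{"tx": 0.004,"ty": 0,"tz": 0,"twist": 0},{"tx": 0.008,"ty": 0,"tz": 0,"twist": 0},{"tx": 0.012,"ty": 0,"tz": 0,"twist": 0},{"tx": 0.016,"ty": 0,"tz": 0,"twist": 0},{"tx": 0.016,"ty": 0,"tz": 0,"twist": 0},{"tx": 0.016,"ty": 0,"tz": 0,"twist": 0},{"tx": 0.016,"ty": 0,"tz": 0,"twist": 0},{"tx": 0.016,"ty": 0,"tz": 0,"twist": 0}]}}

```text
t: 9.0
eef_pos: [0.5167, -0.0781, 0.0973]
ee_rot: [-3.142, 0.0, 0.0]
force: [-1.1, 0.2, -0.0]
width: 0.0005
gripper_force: 0.0
```

```bash
python3 - <<'E'
from h import *
s=get_state(); print(s['force'].round(1),s['moment'].round(2),np.round(calibration('wrist')['extrinsics'],3).tolist())
grab_frame('top'); print([(r['uv'],r['score']) for r in spot_point('toggle_tip','top')+spot_point('power_box','top')])
grab_frame('scene'); print([(r['uv'],r['score']) for r in spot_point('toggle_tip','scene')])
print(proj('scene',s['eef_pos']))
E
```

```text
[-1.1  0.2 -0. ] [-0.07 -0.02 -0.01] [[-0.001, -0.955, -0.297, 0.598], [-1.0, 0.0, 0.001, -0.078], [-0.0, 0.297, -0.955, 0.284], [0.0, 0.0, 0.0, 1.0]]
[([342.6, 247.3], 0.63)]
[([302.5, 227.2], 0.62)]
[[304.16130982 232.86750516]]
```

Call:
{"api": "arm_command", "payload": {"commands": [{"tx": 0.004,"ty": 0,"tz": 0,"twist": 0},{"tx": 0.008,"ty": 0,"tz": 0,"twist": 0},{"tx": 0.012,"ty": 0,"tz": 0,"twist": 0},{"tx": 0.012,"ty": 0,"tz": 0,"twist": 0},{"tx": 0.012,"ty": 0,"tz": 0,"twist": 0},{"tx": 0.012,"ty": 0,"tz": 0,"twist": 0},{"tx": 0.012,"ty": 0,"tz": 0,"twist": 0},{"tx": 0.012,"ty": 0,"tz": 0,"twist": 0}]}}

```text
t: 9.92
eef_pos: [0.5197, -0.0781, 0.0973]
ee_rot: [3.142, 0.0, 0.0]
force: [-0.1, 0.3, 0.5]
width: 0.0004
gripper_force: 0.0
```

```bash
python3 - <<'E'
from h import *
im=cv2.cvtColor(grab_frame('scene'),cv2.COLOR_RGB2BGR); c=cv2.resize(im[185:285,255:365],None,fx=5,fy=5,interpolation=cv2.INTER_CUBIC)
w=cv2.cvtColor(grab_frame('wrist'),cv2.COLOR_RGB2BGR)[150:310,240:410]; w=cv2.resize(w,None,fx=1.4,fy=1.4)
c=cv2.copyMakeBorder(c,0,0,0,w.shape[1],cv2.BORDER_CONSTANT); c[:w.shape[0],-w.shape[1]:]=w
cv2.imwrite('pics/s2.png',c); print(c.shape)
E
```

```text
(500, 788, 3)
```

View pics/s2.png

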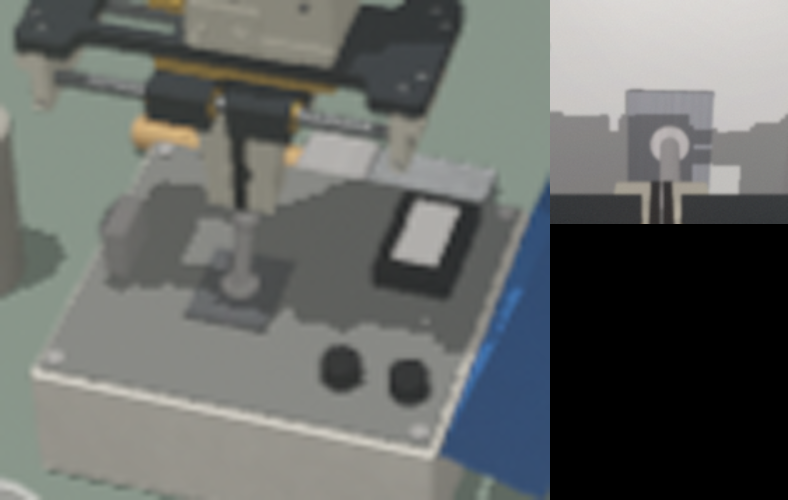

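The toggle is still off, with the ball at crop (243,215) right in front of the fingers. I'll keep pushing.

Call:
{"api": "arm_command", "payload": {"commands": [{"tx": 0.004,"ty": 0,"tz": 0,"twist": 0},{"tx": 0.008,"ty": 0,"tz": 0,"twist": 0},{"tx": 0.012,"ty": 0,"tz": 0,"twist": 0},{"tx": 0.016,"ty": 0,"tz": 0,"twist": 0},{"tx": 0.016,"ty": 0,"tz": 0,"twist": 0},{"tx": 0.016,"ty": 0,"tz": 0,"twist": 0},{"tx": 0.016,"ty": 0,"tz": 0,"twist": 0},{"tx": 0.016,"ty": 0,"tz": 0,"twist": 0}]}}

```text
t: 10.68
eef_pos: [0.5237, -0.0781, 0.0973]
ee_rot: [3.142, 0.0, 0.0]
force: [0.5, 0.5, -0.7]
width: 0.0004
gripper_force: 0.0
```

Call:
{"api": "arm_command", "payload": {"commands": [{"tx": 0.004,"ty": 0,"tz": 0,"twist": 0},{"tx": 0.008,"ty": 0,"tz": 0,"twist": 0},{"tx": 0.012,"ty": 0,"tz": 0,"twist": 0},{"tx": 0.016,"ty": 0,"tz": 0,"twist": 0},{"tx": 0.016,"ty": 0,"tz": 0,"twist": 0},{"tx": 0.016,"ty": 0,"tz": 0,"twist": 0},{"tx": 0.016,"ty": 0,"tz": 0,"twist": 0},{"tx": 0.016,"ty": 0,"tz": 0,"twist": 0}]}}

```text
t: 11.35
eef_pos: [0.5277, -0.0781, 0.0973]
ee_rot: [3.142, 0.0, 0.0]
force: [0.1, 0.2, -0.9]
width: 0.0006
gripper_force: 0.0
```

```bash
python3 - <<'E'
from h import *
im=cv2.cvtColor(grab_frame('scene'),cv2.COLOR_RGB2BGR); cv2.imwrite('pics/s3.png',cv2.resize(im[185:285,255:365],None,fx=5,fy=5,interpolation=cv2.INTER_CUBIC))
print([(r['uv'],r['score']) for r in spot_point('toggle_tip','scene')],get_state()['force'])
E
```

```text
[([303.0, 226.0], 0.41), ([421.6, 296.2], 0.36)] [ 0.84190515 -0.42293843  0.10073556]
```

View pics/s3.png

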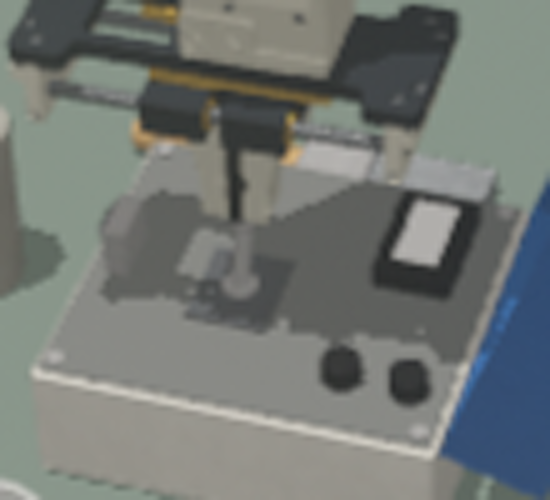

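The fingers now hide the ball with no contact. The visible fingertips end about 15–20 mm above where I projected the TCP, so I have been passing just over the ball. Back off, go 17 mm lower (still above the deck), and push again.

Call:
{"api": "arm_command", "payload": {"commands": [{"tx": -0.06,"ty": 0,"tz": 0,"twist": 0},{"tx": -0.12,"ty": 0,"tz": 0,"twist": 0},{"tx": -0.18,"ty": 0,"tz": 0,"twist": 0},{"tx": -0.2,"ty": 0,"tz": 0,"twist": 0},{"tx": -0.2,"ty": 0,"tz": 0.02,"twist": 0},{"tx": -0.2,"ty": 0,"tz": 0.04,"twist": 0},{"tx": -0.2,"ty": 0,"tz": 0.06,"twist": 0},{"tx": -0.2,"ty": 0,"tz": 0.068,"twist": 0}]}}

```text
t: 12.12
eef_pos: [0.4778, -0.0781, 0.0792]
ee_rot: [3.141, 0.001, 0.0]
force: [-0.2, 0.7, -0.3]
width: 0.0002
gripper_force: 0.0
```

Call:
{"api": "arm_command", "payload": {"commands": [{"tx": 0.01,"ty": 0,"tz": 0,"twist": 0},{"tx": 0.02,"ty": 0,"tz": 0,"twist": 0},{"tx": 0.03,"ty": 0,"tz": 0,"twist": 0},{"tx": 0.04,"ty": 0,"tz": 0,"twist": 0},{"tx": 0.05,"ty": 0,"tz": 0,"twist": 0},{"tx": 0.06,"ty": 0,"tz": 0,"twist": 0},{"tx": 0.07,"ty": 0,"tz": 0,"twist": 0},{"tx": 0.08,"ty": 0,"tz": 0,"twist": 0}]}}

```text
t: 12.78
eef_pos: [0.498, -0.0781, 0.0804]
ee_rot: [-3.142, -0.0, 0.0]
force: [-0.2, -0.3, 0.2]
width: 0.0006
gripper_force: 0.0
```

Call:
{"api": "arm_command", "payload": {"commands": [{"tx": 0.005,"ty": 0,"tz": 0,"twist": 0},{"tx": 0.01,"ty": 0,"tz": 0,"twist": 0},{"tx": 0.015,"ty": 0,"tz": 0,"twist": 0},{"tx": 0.02,"ty": 0,"tz": 0,"twist": 0},{"tx": 0.025,"ty": 0,"tz": 0,"twist": 0},{"tx": 0.03,"ty": 0,"tz": 0,"twist": 0},{"tx": 0.03,"ty": 0,"tz": 0,"twist": 0},{"tx": 0.03,"ty": 0,"tz": 0,"twist": 0}]}}

```text
t: 13.45
eef_pos: [0.5053, -0.0782, 0.0805]
ee_rot: [3.141, -0.0, 0.0]
force: [-2.7, -0.2, 3.6]
width: -0.0
gripper_force: 1.7
```

Contact at x 0.505, exactly where the off-side ball stands (on would be 21 mm farther), so the finger confirms it is off. The upward force shows I'm high on the ball. Back off a little, go down 8 mm, and push it over.

Call:
{"api": "arm_command", "payload": {"commands": [{"tx": -0.02,"ty": 0,"tz": 0,"twist": 0},{"tx": -0.05,"ty": 0,"tz": 0,"twist": 0},{"tx": -0.06,"ty": 0,"tz": 0,"twist": 0},{"tx": -0.06,"ty": 0,"tz": 0.01,"twist": 0},{"tx": -0.06,"ty": 0,"tz": 0.02,"twist": 0},{"tx": -0.06,"ty": 0,"tz": 0.03,"twist": 0},{"tx": -0.06,"ty": 0,"tz": 0.032,"twist": 0},{"tx": -0.06,"ty": 0,"tz": 0.032,"twist": 0}]}}

```text
t: 14.12
eef_pos: [0.4902, -0.0781, 0.072]
ee_rot: [3.141, 0.001, 0.0]
force: [0.3, -0.2, -0.6]
width: 0.0006
gripper_force: 0.0
```

Call:
{"api": "arm_command", "payload": {"commands": [{"tx": 0.01,"ty": 0,"tz": 0,"twist": 0},{"tx": 0.02,"ty": 0,"tz": 0,"twist": 0},{"tx": 0.03,"ty": 0,"tz": 0,"twist": 0},{"tx": 0.04,"ty": 0,"tz": 0,"twist": 0},{"tx": 0.05,"ty": 0,"tz": 0,"twist": 0},{"tx": 0.06,"ty": 0,"tz": 0,"twist": 0},{"tx": 0.06,"ty": 0,"tz": 0,"twist": 0},{"tx": 0.06,"ty": 0,"tz": 0,"twist": 0}]}}

```text
t: 14.78
eef_pos: [0.5059, -0.078, 0.0724]
ee_rot: [-3.141, -0.001, 0.0]
force: [-0.5, -0.8, 0.4]
width: 0.0004
gripper_force: 0.3
```

Call:
{"api": "arm_command", "payload": {"commands": [{"tx": 0.006,"ty": 0,"tz": 0,"twist": 0},{"tx": 0.012,"ty": 0,"tz": 0,"twist": 0},{"tx": 0.018,"ty": 0,"tz": 0,"twist": 0},{"tx": 0.024,"ty": 0,"tz": 0,"twist": 0},{"tx": 0.024,"ty": 0,"tz": 0,"twist": 0},{"tx": 0.024,"ty": 0,"tz": 0,"twist": 0},{"tx": 0.024,"ty": 0,"tz": 0,"twist": 0},{"tx": 0.024,"ty": 0,"tz": 0,"twist": 0}]}}

```text
t: 15.45
eef_pos: [0.5112, -0.0781, 0.0724]
ee_rot: [-3.142, -0.0, 0.0]
force: [0.8, 0.2, -0.5]
width: 0.0007
gripper_force: 0.0
```

```bash
python3 - <<'E'
from h import *
snap('wrist','w4'); print([(np.round(r['uv']),r['score']) for r in spot_point('toggle_tip','wrist')],proj('wrist',b2w((.5145,-.06,-.0176),np.array([tip(0),tip(.6),[.01,-.02,.074]]))))
im=cv2.imread('pics/w4.png'); im2=cv2.cvtColor(grab_frame('scene'),cv2.COLOR_RGB2BGR)
print([(np.round(r['uv'],1),r['score']) for r in spot_point('toggle_tip','scene')])
a=cv2.resize(im[130:330,220:420],(390,390)); b=cv2.resize(im2[190:270,265:345],(390,390),interpolation=cv2.INTER_CUBIC)
cv2.imwrite('pics/m4.png',np.hstack([a,b]))
E
```

```text
[(array([327., 256.]), 0.57)] [[322.98092458 299.49730536]
 [323.88758629 259.38027649]
 [322.74618961 255.40164583]]
[(array([302.5, 233.4]), 0.6), (array([250.5, 235.7]), 0.55)]
```

View pics/m4.png

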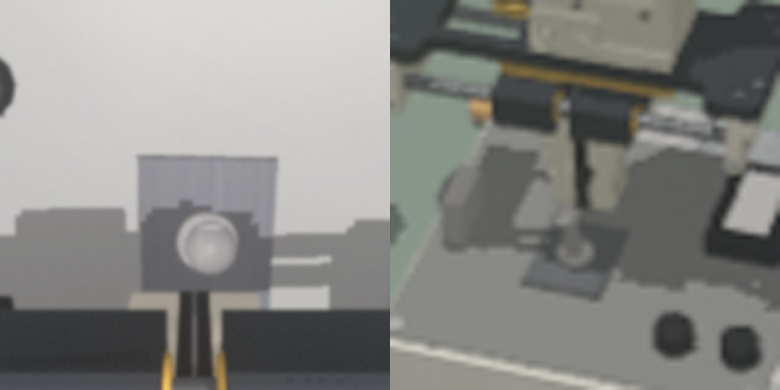

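The ball is now centred over its base ring (wrist (327,256)), which matches the on prediction, so the toggle is on. Now lift, pass over the cover, and come down on its outer (+y) side, offset from the handle in x.

Call:
{"api": "arm_command", "payload": {"commands": [{"tx": -0.03,"ty": 0,"tz": 0,"twist": 0},{"tx": -0.03,"ty": 0,"tz": -0.15,"twist": 0},{"tx": -0.03,"ty": 0,"tz": -0.3,"twist": 0},{"tx": 0,"ty": 0,"tz": -0.45,"twist": 0},{"tx": 0.06,"ty": 0,"tz": -0.6,"twist": 0},{"tx": 0.13,"ty": 0,"tz": -0.75,"twist": 0},{"tx": 0.2,"ty": 0,"tz": -0.9,"twist": 0},{"tx": 0.255,"ty": 0,"tz": -1,"twist": 0}]}}

```text
t: 16.32
eef_pos: [0.5761, -0.0784, 0.3267]
ee_rot: [3.141, -0.004, 0.0]
force: [2.1, -0.2, -0.8]
width: 0.0003
gripper_force: 0.0
```

Call:
{"api": "arm_command", "payload": {"commands": [{"tx": 0,"ty": -0.1,"tz": -0.08,"twist": 0},{"tx": 0,"ty": -0.25,"tz": -0.12,"twist": 0},{"tx": 0,"ty": -0.4,"tz": -0.12,"twist": 0},{"tx": 0,"ty": -0.55,"tz": -0.12,"twist": 0},{"tx": 0,"ty": -0.7,"tz": -0.12,"twist": 0},{"tx": 0,"ty": -0.85,"tz": -0.12,"twist": 0},{"tx": 0,"ty": -1,"tz": -0.12,"twist": 0},{"tx": 0,"ty": -1,"tz": -0.12,"twist": 0}]}}

```text
t: 16.98
eef_pos: [0.5741, 0.1771, 0.3511]
ee_rot: [-3.141, 0.001, 0.004]
force: [-0.3, -1.2, -0.7]
width: 0.0004
gripper_force: 0.0
```

Call:
{"api": "arm_command", "payload": {"commands": [{"tx": 0,"ty": -0.1,"tz": 0,"twist": 0},{"tx": 0,"ty": -0.21,"tz": 0,"twist": 0},{"tx": 0,"ty": -0.21,"tz": 0.15,"twist": 0},{"tx": 0,"ty": -0.21,"tz": 0.3,"twist": 0},{"tx": 0,"ty": -0.21,"tz": 0.45,"twist": 0},{"tx": 0,"ty": -0.21,"tz": 0.58,"twist": 0},{"tx": 0,"ty": -0.21,"tz": 0.6,"twist": 0},{"tx": 0,"ty": -0.21,"tz": 0.6,"twist": 0}]}}

```text
t: 17.65
eef_pos: [0.5736, 0.2234, 0.2006]
ee_rot: [3.139, 0.004, 0.0]
force: [1.2, 0.7, 0.0]
width: 0.0009
gripper_force: 0.0
```

```bash
python3 - <<'E'
from h import *
s=get_state(); print(s['eef_pos'],s['force'])
b=(.5147,-.06,-.0176)
# contact corner path, r=.185 h=.055
for th in [1.95,1.88,1.75,1.6,1.45,1.3,1.15,1.0,.85,.7,.55,.4,.25,.15]:
    r,h=.185,.055; p=b2w(b,[0.06,.1-r*np.cos(th)+h*np.sin(th),.07+r*np.sin(th)+h*np.cos(th)])[0]; print(th,p.round(3))
E
```

```text
[0.57361604 0.22341768 0.20055806] [1.24345098 0.70413441 0.04001959]
1.95 [0.579 0.158 0.221]
1.88 [0.578 0.148 0.229]
1.75 [0.578 0.126 0.242]
1.6 [0.578 0.099 0.253]
1.45 [0.577 0.071 0.26 ]
1.3 [0.577 0.042 0.263]
1.15 [0.576 0.014 0.261]
1.0 [ 0.576 -0.015  0.255]
0.85 [ 0.575 -0.042  0.245]
0.7 [ 0.575 -0.067  0.231]
0.55 [ 0.574 -0.09   0.214]
0.4 [ 0.574 -0.11   0.193]
0.25 [ 0.574 -0.127  0.169]
0.15 [ 0.573 -0.136  0.152]
```

Call:
{"api": "arm_command", "payload": {"commands": [{"tx": 0,"ty": 0.06,"tz": 0,"twist": 0},{"tx": 0,"ty": 0.12,"tz": -0.01,"twist": 0},{"tx": 0,"ty": 0.2,"tz": -0.02,"twist": 0},{"tx": 0,"ty": 0.27,"tz": -0.04,"twist": 0},{"tx": 0,"ty": 0.34,"tz": -0.065,"twist": 0},{"tx": 0,"ty": 0.4,"tz": -0.09,"twist": 0},{"tx": 0,"ty": 0.46,"tz": -0.11,"twist": 0},{"tx": 0,"ty": 0.53,"tz": -0.126,"twist": 0}]}}

```text
t: 18.32
eef_pos: [0.5756, 0.0921, 0.2411]
ee_rot: [-3.137, -0.007, 0.001]
force: [-11.8, 6.4, 21.2]
width: 0.0006
gripper_force: 9.3
```

```bash
cat >> h.py <<'E'
def cov():
    grab_frame('scene'); r=spot_point('cover_handle','scene')
    b=(.5147,-.06,-.0176)
    for q in r[:2]:
        th=np.linspace(0,2,401); e=[np.hypot(*(proj('scene',b2w(b,handle(t)))[0]-q['uv'])) for t in th]; i=np.argmin(e); print('cover',th[i],e[i],q['score'])
E
python3 - <<'E'
from h import *
print(get_state()['force'].round(1),get_state()['eef_pos']);cov()
E
```

```text
[-11.8   6.4  21.2] [0.5756033  0.09206781 0.24111174]
cover 1.5 4.185394984741148 0.56
```

```bash
python3 - <<'E'
from h import *
s=get_state();print(s['force'].round(1),s['moment'].round(2),s['eef_pos']);grab_frame('top');grab_frame('wrist')
print([np.round(r['uv']) for r in spot_point('cover_handle','top')],proj('top',b2w((.5147,-.06,-.0176),[handle(t) for t in (1.7,1.5,1.3)])).round())
s=get_state();print(s['force'].round(1),s['moment'].round(2),s['eef_pos'])
E
```

```text
[ 0.3 -0.3  0.5] [-0.02  0.02  0.02] [0.57639372 0.09005637 0.23989681]
[array([264., 243.])] [[252. 243.]
 [264. 243.]
 [279. 242.]]
[ 0.1 -0.4 -0.1] [-0.06  0.02  0.02] [0.57548883 0.09113969 0.23597558]
```

The force was only the impact; it's back to zero and the cover stands at 1.5. Continue along the arc, more gently.

Call:
{"api": "arm_command", "payload": {"commands": [{"tx": 0,"ty": 0.058,"tz": -0.008,"twist": 0},{"tx": 0,"ty": 0.116,"tz": -0.012,"twist": 0},{"tx": 0,"ty": 0.172,"tz": -0.01,"twist": 0},{"tx": 0,"ty": 0.228,"tz": -0.004,"twist": 0},{"tx": 0,"ty": 0.286,"tz": 0.006,"twist": 0},{"tx": 0,"ty": 0.344,"tz": 0.02,"twist": 0},{"tx": 0,"ty": 0.4,"tz": 0.038,"twist": 0},{"tx": 0,"ty": 0.452,"tz": 0.06,"twist": 0}]}}

```text
t: 19.23
eef_pos: [0.5749, -0.023, 0.2184]
ee_rot: [3.141, 0.0, -0.0]
force: [-0.2, 0.6, 2.0]
width: 0.0005
gripper_force: 0.7
```

```bash
python3 - <<'E'
from h import *
print(get_state()['force'].round(1),get_state()['eef_pos']);cov();print(get_state()['force'].round(1),get_state()['eef_pos'])
E
```

```text
[-0.2  0.6  2. ] [ 0.57486693 -0.02295794  0.21843764]
cover 0.865 0.6406794974214877 0.71
[ 0.1 -0.1  0.6] [ 0.57393236 -0.02351868  0.21716751]
```

Call:
{"api": "arm_command", "payload": {"commands": [{"tx": 0,"ty": 0.05,"tz": 0.028,"twist": 0},{"tx": 0,"ty": 0.1,"tz": 0.056,"twist": 0},{"tx": 0,"ty": 0.148,"tz": 0.09,"twist": 0},{"tx": 0,"ty": 0.192,"tz": 0.124,"twist": 0},{"tx": 0,"ty": 0.234,"tz": 0.166,"twist": 0},{"tx": 0,"ty": 0.272,"tz": 0.208,"twist": 0},{"tx": 0,"ty": 0.308,"tz": 0.256,"twist": 0},{"tx": 0,"ty": 0.34,"tz": 0.304,"twist": 0}]}}

```text
t: 20.0
eef_pos: [0.5747, -0.1073, 0.1414]
ee_rot: [3.141, 0.001, -0.0]
force: [0.7, 0.6, 0.2]
width: 0.0006
gripper_force: 0.4
```

Call:
{"api": "arm_command", "payload": {"commands": [{"tx": 0,"ty": 0.006,"tz": 0.025,"twist": 0},{"tx": 0,"ty": 0.012,"tz": 0.05,"twist": 0},{"tx": 0,"ty": 0.018,"tz": 0.075,"twist": 0},{"tx": 0,"ty": 0.023,"tz": 0.09,"twist": 0},{"tx": 0,"ty": 0.023,"tz": 0.09,"twist": 0},{"tx": 0,"ty": 0.023,"tz": 0.09,"twist": 0},{"tx": 0,"ty": 0.023,"tz": 0.09,"twist": 0},{"tx": 0,"ty": 0.023,"tz": 0.09,"twist": 0}]}}

```text
t: 20.67
eef_pos: [0.5753, -0.1116, 0.1208]
ee_rot: [-3.141, -0.001, 0.001]
force: [-0.3, 0.2, -1.0]
width: 0.0006
gripper_force: 0.0
```

```bash
python3 - <<'E'
from h import *
print(get_state()['force'].round(1),get_state()['eef_pos']);cov()
E
```

```text
[-0.3  0.2 -1. ] [ 0.57533299 -0.11155988  0.12084217]
cover 0.15 1.0363881834003996 0.84
```

Call:
{"api": "arm_command", "payload": {"commands": [{"tx": 0,"ty": 0,"tz": 0.015,"twist": 0},{"tx": 0,"ty": 0,"tz": 0.03,"twist": 0},{"tx": 0,"ty": 0,"tz": 0.045,"twist": 0},{"tx": 0,"ty": 0,"tz": 0.06,"twist": 0},{"tx": 0,"ty": 0,"tz": 0.06,"twist": 0},{"tx": 0,"ty": 0,"tz": 0.06,"twist": 0},{"tx": 0,"ty": 0,"tz": 0.06,"twist": 0},{"tx": 0,"ty": 0,"tz": 0.06,"twist": 0}]}}

```text
t: 21.43
eef_pos: [0.5751, -0.1123, 0.1055]
ee_rot: [3.141, -0.0, 0.0]
force: [-0.6, -1.7, 4.2]
width: 0.0005
gripper_force: 2.0
```

Call:
{"api": "arm_command", "payload": {"commands": [{"tx": 0,"ty": 0,"tz": 0.008,"twist": 0},{"tx": 0,"ty": 0,"tz": 0.016,"twist": 0},{"tx": 0,"ty": 0,"tz": 0.024,"twist": 0},{"tx": 0,"ty": 0,"tz": 0.032,"twist": 0},{"tx": 0,"ty": 0,"tz": 0.032,"twist": 0},{"tx": 0,"ty": 0,"tz": 0.032,"twist": 0},{"tx": 0,"ty": 0,"tz": 0.032,"twist": 0},{"tx": 0,"ty": 0,"tz": 0.032,"twist": 0}]}}

```text
t: 22.1
eef_pos: [0.5751, -0.1117, 0.0974]
ee_rot: [-3.141, -0.0, 0.0]
force: [-0.3, -0.2, 0.6]
width: 0.0006
gripper_force: 0.0
```

Call:
{"api": "arm_command", "payload": {"commands": [{"tx": 0,"ty": 0,"tz": 0.006,"twist": 0},{"tx": 0,"ty": 0,"tz": 0.012,"twist": 0},{"tx": 0,"ty": 0,"tz": 0.016,"twist": 0},{"tx": 0,"ty": 0,"tz": 0.02,"twist": 0},{"tx": 0,"ty": 0,"tz": 0.02,"twist": 0},{"tx": 0,"ty": 0,"tz": 0.02,"twist": 0},{"tx": 0,"ty": 0,"tz": 0.02,"twist": 0},{"tx": 0,"ty": 0,"tz": 0.02,"twist": 0}]}}

```text
t: 22.77
eef_pos: [0.5756, -0.1119, 0.0957]
ee_rot: [3.141, -0.002, 0.001]
force: [-8.9, 4.0, 23.4]
width: 0.0008
gripper_force: 12.0
```

```bash
python3 - <<'E'
from h import *
print(get_state()['force'].round(1),get_state()['eef_pos']);cov()
E
```

```text
[-8.9  4.  23.4] [ 0.57555964 -0.11191235  0.0956505 ]
cover 0.005 0.29112792574836427 0.9
```

The cover is firmly at its stop: 23 N, and the camera reads 0.005 rad. This also calibrates the real fingertips at about 29 mm above the reported TCP z. Now rise, turn to yaw -90° over the handle, and open the fingers.

Call:
{"api": "arm_command", "payload": {"commands": [{"tx": 0,"ty": 0,"tz": -0.1,"twist": 0},{"tx": 0,"ty": 0,"tz": -0.25,"twist": 0},{"tx": 0,"ty": 0,"tz": -0.4,"twist": 0.03},{"tx": -0.1,"ty": 0,"tz": -0.4,"twist": 0.065},{"tx": -0.2,"ty": 0,"tz": -0.4,"twist": 0.1},{"tx": -0.244,"ty": 0,"tz": -0.4,"twist": 0.135},{"tx": -0.244,"ty": 0,"tz": -0.4,"twist": 0.17},{"tx": -0.244,"ty": 0,"tz": -0.4,"twist": 0.2}]}}

```text
t: 23.53
eef_pos: [0.5134, -0.1119, 0.193]
ee_rot: [-3.141, -0.001, -0.634]
force: [0.8, 0.1, 0.6]
width: 0.0004
gripper_force: 0.0
```

Call:
{"api": "arm_command", "payload": {"commands": [{"tx": 0,"ty": 0,"tz": 0,"twist": 0.038},{"tx": 0,"ty": 0,"tz": 0,"twist": 0.076},{"tx": 0,"ty": 0,"tz": 0,"twist": 0.114},{"tx": 0,"ty": 0,"tz": 0,"twist": 0.152},{"tx": 0,"ty": 0,"tz": 0,"twist": 0.19},{"tx": 0,"ty": 0,"tz": 0,"twist": 0.228},{"tx": 0,"ty": 0,"tz": 0,"twist": 0.266},{"tx": 0,"ty": 0,"tz": 0,"twist": 0.3}], "claw": 0.7}}

```text
t: 24.2
eef_pos: [0.5139, -0.1118, 0.1923]
ee_rot: [-3.142, 0.0, -1.577]
force: [-0.3, -0.8, -0.4]
width: 0.0486
gripper_force: 0.0
```

```bash
python3 - <<'E'
from h import *
s=get_state();print(s['eef_pos'],s['ee_rot'],s['width'],s['force'].round(1))
cov(); grab_frame('wrist'); r=spot_point('cover_handle','wrist'); print([(q['uv'],q['score'],atz('wrist',q['uv'],.159)) for q in r[:2]])
E
```

```text
[ 0.51389596 -0.1118263   0.19229064] [-3.14157524e+00  1.50309798e-04 -1.57679693e+00] 0.048564724250158606 [-0.3 -0.8 -0.4]
cover 0.01 3.0431996767367067 0.77
[([316.7, 254.1], 0.66, array([ 0.51628677, -0.11236211,  0.159     ]))]
```

Call:
{"api": "arm_command", "payload": {"commands": [{"tx": 0,"ty": -0.008,"tz": 0.05,"twist": 0},{"tx": 0,"ty": -0.008,"tz": 0.1,"twist": 0},{"tx": 0,"ty": -0.008,"tz": 0.15,"twist": 0},{"tx": 0,"ty": -0.008,"tz": 0.2,"twist": 0},{"tx": 0,"ty": -0.008,"tz": 0.24,"twist": 0},{"tx": 0,"ty": -0.008,"tz": 0.27,"twist": 0},{"tx": 0,"ty": -0.008,"tz": 0.29,"twist": 0},{"tx": 0,"ty": -0.008,"tz": 0.308,"twist": 0}]}}

```text
t: 25.07
eef_pos: [0.5161, -0.1119, 0.115]
ee_rot: [3.142, -0.0, -1.57]
force: [-0.1, 0.7, 0.8]
width: 0.0618
gripper_force: 0.0
```

Call:
{"api": "arm_command", "payload": {"commands": [{"tx": 0,"ty": 0,"tz": 0,"twist": 0},{"tx": 0,"ty": 0,"tz": 0,"twist": 0},{"tx": 0,"ty": 0,"tz": 0,"twist": 0},{"tx": 0,"ty": 0,"tz": 0,"twist": 0},{"tx": 0,"ty": 0,"tz": 0,"twist": 0},{"tx": 0,"ty": 0,"tz": 0,"twist": 0},{"tx": 0,"ty": 0,"tz": 0,"twist": 0},{"tx": 0,"ty": 0,"tz": 0,"twist": 0}], "claw": 0, "grip_force": 40}}

```text
t: 25.73
eef_pos: [0.5156, -0.1119, 0.1154]
ee_rot: [3.141, -0.0, -1.571]
force: [-10.2, 1.4, 4.7]
width: 0.0136
gripper_force: 5.5
```

Call:
{"api": "arm_command", "payload": {"commands": [{"tx": 0,"ty": 0.003,"tz": 0,"twist": 0},{"tx": 0,"ty": 0.005,"tz": 0,"twist": 0},{"tx": 0,"ty": 0.005,"tz": 0,"twist": 0},{"tx": 0,"ty": 0.005,"tz": 0,"twist": 0},{"tx": 0,"ty": 0.005,"tz": 0,"twist": 0},{"tx": 0,"ty": 0.005,"tz": 0,"twist": 0},{"tx": 0,"ty": 0.005,"tz": 0,"twist": 0},{"tx": 0,"ty": 0.005,"tz": 0,"twist": 0}]}}

```text
t: 26.4
eef_pos: [0.5145, -0.1119, 0.1153]
ee_rot: [3.141, -0.0, -1.571]
force: [-3.0, -0.2, 2.7]
width: 0.0111
gripper_force: 40.0
```

Call:
{"api": "arm_command", "payload": {"commands": [{"tx": 0,"ty": 0,"tz": -0.002,"twist": 0},{"tx": 0,"ty": 0,"tz": -0.004,"twist": 0},{"tx": 0,"ty": 0,"tz": -0.006,"twist": 0},{"tx": 0,"ty": 0,"tz": -0.008,"twist": 0},{"tx": 0,"ty": 0,"tz": -0.008,"twist": 0},{"tx": 0,"ty": 0,"tz": -0.008,"twist": 0},{"tx": 0,"ty": 0,"tz": -0.008,"twist": 0},{"tx": 0,"ty": 0,"tz": -0.008,"twist": 0}]}}

```text
t: 27.07
eef_pos: [0.5144, -0.1112, 0.1167]
ee_rot: [3.141, 0.001, -1.571]
force: [-0.7, 4.6, -6.2]
width: 0.0112
gripper_force: 40.0
```

Call:
{"api": "arm_command", "payload": {"commands": [{"tx": 0,"ty": 0,"tz": -0.002,"twist": 0},{"tx": 0,"ty": 0,"tz": -0.004,"twist": 0},{"tx": 0,"ty": 0,"tz": -0.006,"twist": 0},{"tx": 0,"ty": 0,"tz": -0.006,"twist": 0},{"tx": 0,"ty": 0,"tz": -0.006,"twist": 0},{"tx": 0,"ty": 0,"tz": -0.006,"twist": 0},{"tx": 0,"ty": 0,"tz": -0.006,"twist": 0},{"tx": 0,"ty": 0,"tz": -0.006,"twist": 0}]}}

```text
t: 27.73
eef_pos: [0.5144, -0.1105, 0.1178]
ee_rot: [3.141, 0.002, -1.571]
force: [-0.3, 8.2, -9.3]
width: 0.0107
gripper_force: 40.0
```

Call:
{"api": "arm_command", "payload": {"commands": [{"tx": -0.003,"ty": 0,"tz": 0,"twist": 0},{"tx": -0.006,"ty": 0,"tz": -0.001,"twist": 0},{"tx": -0.006,"ty": 0,"tz": -0.003,"twist": 0},{"tx": -0.006,"ty": 0,"tz": -0.003,"twist": 0},{"tx": -0.006,"ty": 0,"tz": -0.003,"twist": 0},{"tx": -0.006,"ty": 0,"tz": -0.003,"twist": 0},{"tx": -0.006,"ty": 0,"tz": -0.003,"twist": 0},{"tx": -0.006,"ty": 0,"tz": -0.003,"twist": 0}]}}

```text
t: 28.4
eef_pos: [0.5144, -0.1099, 0.1189]
ee_rot: [3.141, 0.001, -1.571]
force: [1.6, 5.2, -15.4]
width: 0.0108
gripper_force: 40.0
```

```bash
python3 - <<'E'
from h import *
print(get_state()['eef_pos'],get_state()['force'].round(1),get_state()['moment'].round(2));cov();cov()
E
```

```text
[ 0.514438   -0.10988995  0.11893718] [  1.6   5.2 -15.4] [ 1.78 -0.61 -0.11]
cover 0.035 0.481443029518321 0.76
cover 0.015 0.710660760399151 0.83
```

The cover lifted about 3.5 mm and the pull rose to 15 N without giving, so the catch holds. Lower it, press lightly, and release.

Call:
{"api": "arm_command", "payload": {"commands": [{"tx": 0.002,"ty": 0,"tz": 0.005,"twist": 0},{"tx": 0.004,"ty": 0,"tz": 0.01,"twist": 0},{"tx": 0.006,"ty": 0,"tz": 0.015,"twist": 0},{"tx": 0.006,"ty": 0,"tz": 0.02,"twist": 0},{"tx": 0.006,"ty": 0,"tz": 0.022,"twist": 0},{"tx": 0.006,"ty": 0,"tz": 0.022,"twist": 0},{"tx": 0.006,"ty": 0,"tz": 0.022,"twist": 0},{"tx": 0.006,"ty": 0,"tz": 0.022,"twist": 0}]}}

```text
t: 29.27
eef_pos: [0.5145, -0.112, 0.1154]
ee_rot: [-3.141, -0.0, -1.57]
force: [-3.9, 4.8, -0.7]
width: 0.0108
gripper_force: 40.0
```

Call:
{"api": "arm_command", "payload": {"commands": [{"tx": 0,"ty": 0,"tz": 0,"twist": 0},{"tx": 0,"ty": 0,"tz": 0,"twist": 0},{"tx": 0,"ty": 0,"tz": 0,"twist": 0},{"tx": 0,"ty": 0,"tz": 0,"twist": 0},{"tx": 0,"ty": 0,"tz": 0,"twist": 0},{"tx": 0,"ty": 0,"tz": 0,"twist": 0},{"tx": 0,"ty": 0,"tz": 0,"twist": 0},{"tx": 0,"ty": 0,"tz": 0,"twist": 0}], "claw": 0.6}}

```text
t: 29.93
eef_pos: [0.5148, -0.1119, 0.1141]
ee_rot: [-3.142, -0.0, -1.571]
force: [-0.7, 0.7, -0.3]
width: 0.0517
gripper_force: 0.0
```

Call:
{"api": "arm_command", "payload": {"commands": [{"tx": 0,"ty": 0,"tz": -0.05,"twist": 0},{"tx": 0,"ty": 0,"tz": -0.1,"twist": 0},{"tx": 0,"ty": 0,"tz": -0.2,"twist": 0},{"tx": 0,"ty": 0,"tz": -0.3,"twist": 0},{"tx": 0,"ty": 0,"tz": -0.4,"twist": 0},{"tx": 0,"ty": 0,"tz": -0.5,"twist": 0},{"tx": 0,"ty": 0,"tz": -0.5,"twist": 0},{"tx": 0,"ty": 0,"tz": -0.5,"twist": 0}]}}

```text
t: 30.6
eef_pos: [0.5156, -0.1118, 0.2406]
ee_rot: [-3.138, 0.0, -1.571]
force: [0.5, 0.1, -1.5]
width: 0.0527
gripper_force: 0.0
```

```bash
python3 - <<'E'
from h import *
print(get_state()['eef_pos'],get_state()['width'],get_state()['force'].round(1));cov();cov()
im=snap('scene','end'); cv2.imwrite('pics/end_c.png',cv2.cvtColor(cv2.resize(im[170:330,180:460],None,fx=2.8,fy=2.8),cv2.COLOR_RGB2BGR))
E
```

```text
[ 0.51561043 -0.11179025  0.24058583] 0.05271477379409106 [ 0.5  0.1 -1.5]
cover 0.0 0.18357291204999374 0.67
cover 0.0 1.9411292497924666 0.74
```

View pics/end_c.png

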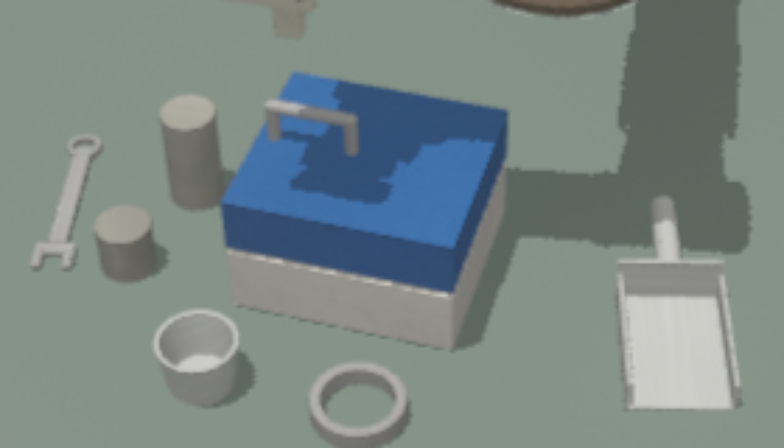

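The cover lies flush on the box with its handle free at crop (310,110), the gripper is clear above, and the neighbouring things stand where they were. I'm handing the job in.

```bash
python3 -c "from station import *; print(job_done())"
```

```text
the job is handed in; nothing more can be done
None
```

The job is handed in (no verdict came back): I felt the toggle off and switched it on, shut the cover and pressed it home, and its catch held a tug of about 15 N; the last picture shows the cover shut and the things in view around the box undisturbed.

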